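# Rack the last key-blank plate and lock the keeper

## Task

Pack the locksmith's van rack: take the key-blank plate that stands in the wooden stand and slide it down into the one empty slot of the rack until it is fully home and let go of it, then swing the rack's keeper bar over the plates and shut until it snaps into its detent. Leave the two plates already in the rack, and everything else on the bench, where they are.

Things in the scene. Friction and masses are not known exactly. Their poses are not given: they have to be found in the camera images.
- plate: Loose aluminium carrier plate, a flat upright slab 10 mm thick (its x) by 90 mm long (its y) by 80 mm high (its z), 0.19 kg, four flat key blanks fixed on each face. Origin: centre of its underside. The one to be racked; it starts upright in the stand, top edge 86 mm above the bench. Either way round will do.
- stand: Fixed wooden block 50 (x) by 120 (y) by 26 mm high with one slot along its y, 12 mm wide, 92 mm long and 20 mm deep, that holds the plate at the start. Origin: centre of its underside.
- rack: Fixed grey rack: block 170 (x) by 120 (y) by 45 mm high, origin under its centre. Three slots along y at x = -55, 0, +55 mm, each 13 by 93 mm, 35 mm deep (floor 10 mm above the bench), 4 mm chamfers. A plate fully home has its top edge 90 mm above the bench. At x = -115 the bar's pivot post; at x = 112 to 136 a dark catch post 106 mm high with the sprung brass detent roller
- gap: Black rubber liner on the floor of the empty slot: its origin is the centre of that slot's floor, its x across the slot (13 mm), its y along it, as the rack's.
- bar (a joint): Flat steel keeper bar, 214 x 16 x 10 mm, underside 94 mm above the bench, swinging level about a vertical pivot. 0 = shut along the rack's x axis, over the plates, its free end held behind the brass roller; grows anticlockwise from above (towards rack +y), to 1.7 rad; stays where left. The detent resists from 0.12 rad and is passed at 0.06 rad (4 to 7 N at the handle)
- bar_handle (a point): Point on the axis of the keeper bar's handle, an upright black round stub 16 mm in diameter, 190 mm from the pivot, rising from the bar's top (104 mm above the bench) to 146 mm; this point is 130 mm above the bench.
- bar_pivot (a point): The keeper bar's pivot axis, at the bar's mid thickness, 99 mm above the bench.
- plate_a: Loose aluminium carrier plate, a flat upright slab 10 mm thick (its x) by 90 mm long (its y) by 80 mm high (its z), 0.19 kg, four flat key blanks fixed on each face. Origin: centre of its underside. Already home in one of the rack's slots; not to be moved.
- plate_b: Loose aluminium carrier plate, a flat upright slab 10 mm thick (its x) by 90 mm long (its y) by 80 mm high (its z), 0.19 kg, four flat key blanks fixed on each face. Origin: centre of its underside. Already home in another of the rack's slots; not to be moved.
- spray: Spray can, 52 mm in diameter, 190 mm high, a bystander. Origin: centre of its underside.
- oil: Small oil bottle, 36 mm in diameter, 100 mm high, a bystander. Origin: centre of its underside.
- screwdriver: Screwdriver lying on the bench, a bystander.
- padlock: Brass padlock lying flat, 45 by 36 by 18 mm with a steel shackle towards its +x, a bystander. Origin: centre of the body's underside.
- carton: Small closed cardboard box 90 by 60 by 50 mm high, a bystander. Origin: centre of its underside.
- mug: White mug, 76 mm in diameter, 90 mm high, a bystander. Origin: centre of its underside.
Things that resemble listed ones, but are neither listed nor needed, are in the scene too. What is shaped like the plate but red is not meant.

How it is judged:
By the outcome, as a careful person would: the job done as asked, in the order asked, and still so for the second after the job is handed in, with the robot touching nothing.
It also fails if it takes over 53 s, if anything falls off the work surface, if the arm or the gripper's body presses on something with over 40 N, if the wrist force passes 120 N, or if a joint passes its speed limit or range.

## Robot

A 7-joint arm with a two-finger parallel gripper is mounted at the origin on the work surface. World frame = base frame: x ahead of the robot, y to its left, z up, the work surface at z = 0. Lengths are in m, angles in rad, forces in N, time in s.
With the tool pointing down it reaches from about 0.425 to 0.825 m from the base axis. Payload 3.6 kg.
Tool frame: the origin (TCP) lies midway between the tips of the shut fingers; the grasp point (between the pads) lies 19 mm behind it; z points along the fingers, y is the line along which they close (so a half turn about z gives the same grasp; the last joint's range is limited). The gripper opens to 85 mm and grips with 20 to 120 N. Pads are 22 mm wide; open, the fingers measure 114 mm over their backs; the gripper's body (76 mm by 85 mm) begins 54 mm behind the grasp point. The pads swing forward as they close: fully open they stand 13 mm farther back than shut.
Start: joints at [1.163, 0.615, -0.013, 1.423, 0.008, 1.103, -0.04], TCP at [0.242, -0.603, 0.231] pointing down, gripper open.
Joint ranges: [-3.12, 3.12], [-0.3, 2.06], [-1.34, 1.32], [0.26, 2.42], [-1.36, 4.5], [0.01, 1.98], [-2.84, 2.84]. Speed limits (rad/s): [2.79, 2.79, 3.14, 3.14, 3.14, 3.14, 3.14].

## Interface

Orientations are given as a unit quaternion [x, y, z, w].
In Python, from station import manip gives the robot as it stands. Calls block until the motion is done:
- manip.move_ptp(position, orientation): joint-space move of the TCP to a pose.
- manip.servo_line(position, attitude=None, rate=0.15, until_force=None): straight line of the TCP; attitude=None keeps the orientation; rate is the mean speed in m/s. With until_force (N) it stops when the force on the tool has changed by that much, and returns True; else False.
- manip.move_j(angles): joint-space move.
- manip.command_gripper(opening, squeeze=None): finger opening in m; squeeze is the grip in N (None keeps the last); returns when the fingers have stopped.
- manip.wait(seconds).
- manip.inverse_kinematics(position, orientation): joint angles nearest the present ones, or None.
- manip.grab_frame(name): name is "scene" or "top" or "wrist"; returns a dict with "frame" (400x640x3 uint8, red, green, blue), "mtx" (3x3 intrinsics, pixels), "T" (4x4, takes a point from camera to world coordinates). Camera axes: x right, y down, z forward; pixel columns grow to the right and rows downward; lengths in m; the calibration is good to about 2 mm. A picture is of the moment at which its call begins. There is no depth.
A pose or a line that the arm cannot do raises manip.MotionError and nothing moves.
- manip.close_job(): hands the job in; it is judged then, once.
Readings, each from a call of its own:
- manip.read_clock(): time.
- manip.read_joint_pos(): joint angles.
- manip.read_joint_velocities(): joint speeds.
- manip.read_effort(): joint torques, N m.
- manip.read_eef_pos(): TCP position.
- manip.read_tcp_rot(): TCP orientation.
- manip.read_force(): force on the tool from outside, world axes, zero at the start.
- manip.read_torque(): the same for the moment, N m.
- manip.read_finger_gap(): finger opening in m.
- manip.read_grip_force(): force on a finger pad.
Only numpy, scipy, OpenCV 4.12 (cv2) and the standard library are available. Lean on these libraries where they do the work, as an engineer would, in place of code of your own. Each camera call takes 0.05 s, during which the arm holds its last target. There are 200 camera calls.

## Working session

There is one attempt and no reset: what is moved stays moved. The work goes in short steps, each a Python script; the robot and the scene stay as the last script left them, time stands still between calls to the robot, and variables do not carry over. Pictures are saved under pics/ and viewed, at most 10 in all, crops included, and the job is handed in when it is done.

```bash
mkdir -p pics
python3 - <<'E'
from station import manip
import cv2,numpy as np
for n in ("scene","top"):
    f=manip.grab_frame(n); cv2.imwrite(f"pics/{n}0.png",f["frame"][:,:,::-1]); np.savez(f"pics/{n}0.npz",**f)
    print(n,f["mtx"].round(1).tolist(),f["T"].round(3).tolist())
E
```

```text
scene [[386.7, 0.0, 320.1], [0.0, 386.7, 202.2], [0.0, 0.0, 1.0]] [[0.189, 0.713, -0.675, 1.204], [0.982, -0.141, 0.125, -0.116], [-0.006, -0.687, -0.727, 0.853], [0.0, 0.0, 0.0, 1.0]]
top [[503.1, 0.0, 321.3], [0.0, 503.1, 197.2], [0.0, 0.0, 1.0]] [[-0.019, -0.997, 0.078, 0.386], [-1.0, 0.019, 0.007, 0.011], [-0.009, -0.078, -0.997, 1.553], [0.0, 0.0, 0.0, 1.0]]
```

View pics/top0.png

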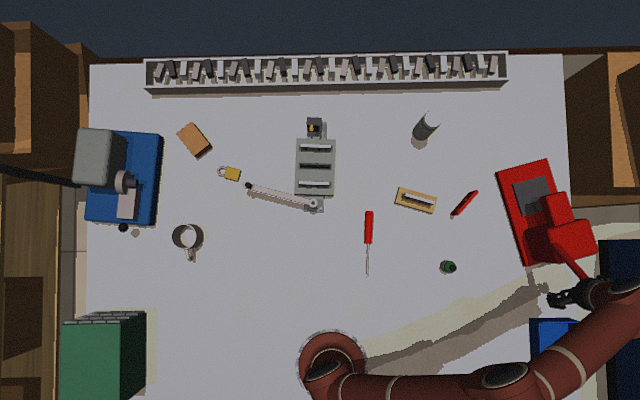

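View pics/scene0.png

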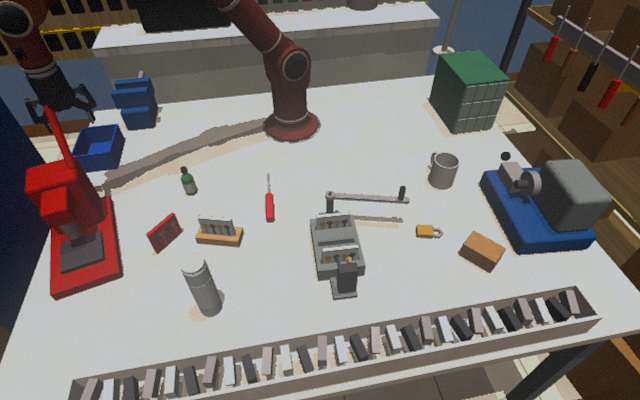

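Top view: the stand with the plate is at about (415,200), and the red lookalike lies at (465,203). The rack is at about (315,167), with its catch at (314,127), its pivot at (317,204) and the bar handle at (248,185). The middle slot (316,166) looks empty. I'll enlarge a crop to confirm.

Run:
```python
import cv2
a=cv2.imread("pics/top0.png"); b=cv2.imread("pics/scene0.png")
c1=cv2.resize(a[110:220,235:345],(600,600),interpolation=cv2.INTER_CUBIC)
cv2.imwrite("pics/c1.png",c1)
cv2.imwrite("pics/c2.png",cv2.resize(a[180:220,385:485],(800,320),interpolation=cv2.INTER_CUBIC))
```

```text
(no output)
```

View pics/c1.png

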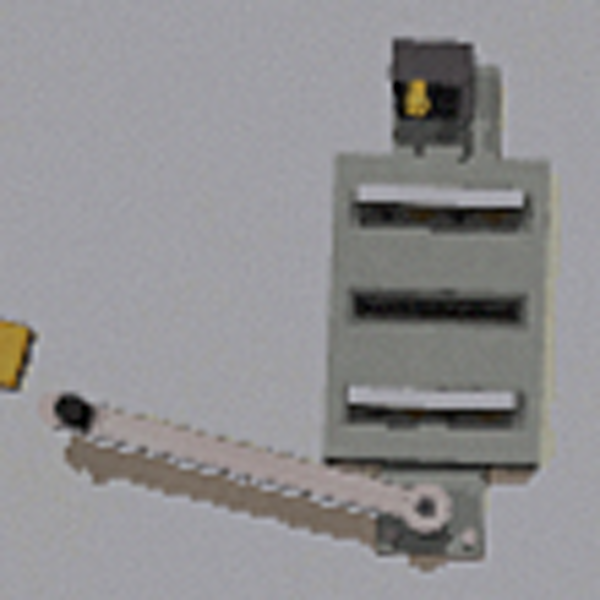

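View pics/c2.png

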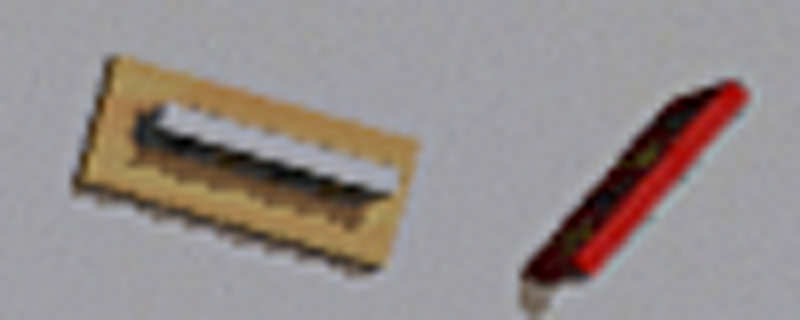

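Crop 1: the outer slots hold plates (silver edges at rows 195 and 400) and the middle slot, at (437,307) in the crop, is dark and empty, so it is the target. Crop 2: the silver plate stands in the wooden block. The red one beside it isn't meant. Next I compute positions.

```bash
cat > h.py <<'E'
import numpy as np,cv2
from scipy.spatial.transform import Rotation as R
def px2w(f,px,z):
    px=np.atleast_2d(np.array(px,float)); K,T=f["mtx"],f["T"]
    d=(np.c_[px,np.ones(len(px))]@np.linalg.inv(K).T)@T[:3,:3].T; o=T[:3,3]
    return (o+d*((z-o[2])/d[:,2])[:,None])[:,:2]
def w2px(f,P):
    P=np.atleast_2d(P); T=f["T"]; c=(P-T[:3,3])@T[:3,:3]; u=c@f["mtx"].T
    return u[:,:2]/u[:,2:]
def fit(model,obs):  # rigid 2D: returns xy, yaw, residuals
    m=np.array(model,float);o=np.array(obs);mc,oc=m.mean(0),o.mean(0)
    a,b=m-mc,o-oc; th=np.arctan2((a[:,0]*b[:,1]-a[:,1]*b[:,0]).sum(),(a*b).sum())
    c,s=np.cos(th),np.sin(th);Rm=np.array([[c,-s],[s,c]]);t=oc-Rm@mc
    return t,th,np.linalg.norm(m@Rm.T+t-o,axis=1)
def down(yaw): # tool z down; tool x at yaw => tool y (closing) at yaw-90deg
    return (R.from_euler('z',yaw)*R.from_euler('x',np.pi)).as_quat()
E
python3 - <<'E'
from h import *
f=np.load("pics/top0.npz")
c1=lambda p:np.array(p)/(600/110)+[235-.4,110-.4]
c2=lambda p:np.array(p)/8.+[385-.45,180-.45]
print("rack",fit([(85,60),(85,-60),(-85,-60),(-85,60)]*np.array(.001),px2w(f,c1([(335,155),(549,160),(537,468),(323,463)]),.045)))
print("slot",px2w(f,c1([(437,307)]),.045), "pivot",px2w(f,c1([(428,506)]),.104),"handle",px2w(f,c1([(72,409)]),.146))
print("plates",px2w(f,c1([(440,197),(432,399)]),.09))
print("stand",fit(np.array([(25,60),(25,-60),(-25,-60),(-25,60)])*.001,px2w(f,c2([(115,57),(420,140),(380,270),(77,188)]),.026)))
print("plate top",px2w(f,c2([(165,117),(392,182),(278,150)]),.086))
E
```

```text
rack (array([0.5983847 , 0.04002363]), np.float64(-0.05225274727997382), array([0.00097684, 0.00149069, 0.00142054, 0.00167361]))
slot [[0.60050515 0.03942191]] pivot [[0.48609555 0.0449458 ]] handle [[0.53691811 0.22669441]]
plates [[0.65383781 0.03587624]
 [0.54447916 0.04212477]]
stand (array([ 0.49260353, -0.26454336]), np.float64(-0.291935996853751), array([0.00124125, 0.00137293, 0.00166148, 0.00139628]))
plate top [[ 0.50607961 -0.22410587]
 [ 0.48069411 -0.30595513]
 [ 0.49319639 -0.26487821]]
```

Run:
```python
from station import manip
from h import *
import cv2
for s in (1,-1):
  for p,y in (((.493,-.265,.22),-.292),((.600,.0395,.22),-.052),((.600,.0395,.075),-.052),((.493,-.265,.05),-.292)):
    q=manip.inverse_kinematics(p,down(y+s*np.pi/2)); print(s,None if q is None else np.round(q,2))
print(manip.read_tcp_rot())
```

```text
1 [ 0.63  0.5  -0.27  1.7   0.16  0.96  0.01]
1 [ 0.17  0.58 -0.44  1.58  0.28  1.04 -0.4 ]
1 [ 0.1   0.74 -0.33  1.72  0.34  0.73 -0.46]
1 [ 0.57  0.72 -0.19  1.86  0.23  0.58 -0.05]
-1 [ 0.1   0.53  0.56  1.72 -0.33  0.98 -2.66]
-1 [ 0.5   0.8  -1.15  1.57  0.75  1.28  2.33]
-1 [ 0.5   1.02 -1.15  1.71  1.03  1.14  2.12]
-1 [ 0.15  0.77  0.49  1.87 -0.58  0.64 -2.43]
[ 9.81827045e-01  1.89774373e-01 -2.37520357e-04 -1.13334010e-03]
```

Run:
```python
from station import manip
from h import *
import cv2
manip.servo_line([.27,-.45,.26],rate=.25)
manip.move_ptp([.493,-.265,.24],down(-.292+np.pi/2))
f=manip.grab_frame("wrist"); cv2.imwrite("pics/w1.png",f["frame"][:,:,::-1]); np.savez("pics/w1.npz",**f)
print(manip.read_clock(),f["T"].round(3).tolist(),f["mtx"][0])
```

```text
2.05 [[0.956, -0.278, -0.093, 0.516], [-0.293, -0.907, -0.302, -0.19], [-0.0, 0.316, -0.949, 0.382], [0.0, 0.0, 0.0, 1.0]] [294.10724796   0.         317.21129025]
```

View pics/w1.png

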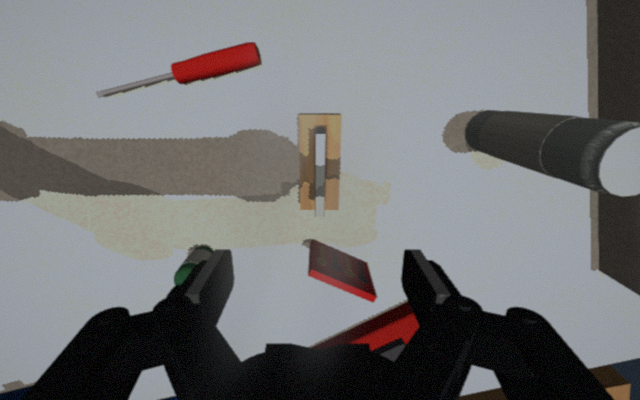

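Run:
```python
from h import *
f=np.load("pics/w1.npz")
print(px2w(f,[(320.5,133.5),(320.5,216)],.086),px2w(f,[(320.5,133.5),(320.5,216)],.086).mean(0))
print(fit(np.array([(25,60),(25,-60),(-25,-60),(-25,60)])*.001,px2w(f,[(341,113.5),(340.5,209.5),(299,209.5),(298.5,113.5)],.026)))
print(w2px(f,[(.493,-.265,.24),(.493,-.265,.086),(.493,-.265,.026)]))
im=f["frame"].astype(int)
for r in (145,160,175,190,205,213): print(r,im[r,308:334].sum(1))
print(im[125:140,320].sum(1),im[205:225,320].sum(1))
```

```text
[[ 0.50867943 -0.22538007]
 [ 0.48299402 -0.31030745]] [ 0.49583673 -0.26784376]
(array([ 0.49551537, -0.26784914]), np.float64(-0.2949052711782512), array([0.00030757, 0.00204814, 0.00198029, 0.00039843]))
[[316.92153256 247.40224224]
 [317.09769684 174.88119352]
 [317.12792285 162.43813885]]
145 [349 291 283 270 260 242 241 331 462 486 478 492 498 488 496 495 439 346
 314 334 364 371 384 383 379 383]
160 [249 259 252 255 233 234 238 339 450 479 492 498 492 481 484 479 420 274
 219 223 246 247 258 265 279 269]
175 [248 242 248 249 246 225 212 240 286 321 312 300 304 310 316 306 267 204
 226 230 256 248 240 237 238 233]
190 [315 241 201 190 205 189 175 199 235 244 241 241 242 247 245 242 261 287
 328 349 360 346 358 360 344 347]
205 [329 327 332 335 359 357 339 367 440 463 448 445 463 450 449 425 375 352
 352 346 365 358 355 362 356 356]
213 [477 458 466 464 458 455 429 394 442 450 455 438 449 445 447 422 421 446
 465 460 462 454 466 456 472 468]
[305 268 226 219 230 218 219 210 284 446 487 490 490 485 483] [463 434 451 447 444 452 454 454 449 448 441 454 461 453 462 464 473 453
 473 464]
```

The wrist picture shows the plate's top edge at columns 315–324, rows 133–216, and its finger midline agrees with the calibration. I'll use the wrist camera for both pick and place so that its bias cancels. Now I grasp the plate.

Run:
```python
from station import manip
from h import *
q=down(-.294+np.pi/2); p=np.array([.4957,-.2675])
manip.command_gripper(.05)
manip.move_ptp([*p,.14],q)
z=.068-.019
hit=manip.servo_line([*p,z],rate=.12,until_force=8); print(hit,manip.read_eef_pos())
if not hit:
    manip.command_gripper(.02); print(manip.read_force())
    manip.command_gripper(0,40); print(manip.read_finger_gap(),manip.read_grip_force(),manip.read_force(),manip.read_torque())
print(manip.read_clock())
```

```text
False [ 0.49654866 -0.26784577  0.04999506]
[ 1.58671291 -0.72909312  1.0538011 ]
0.009387320740154009 40.34564137458801 [-1.24820819  0.23509821  1.62011766] [ 0.11431076  0.27431159 -0.11704065]
4.5167
```

Run:
```python
from station import manip
from h import *
import cv2
q=down(-.294+np.pi/2)
manip.servo_line([.4957,-.2675,.20],rate=.15)
print(manip.read_finger_gap(),manip.read_force(),manip.read_eef_pos())
manip.move_ptp([.595,-.06,.24],down(-.052+np.pi/2))
manip.wait(.3)
f=manip.grab_frame("wrist"); cv2.imwrite("pics/w2.png",f["frame"][:,:,::-1]); np.savez("pics/w2.npz",**f)
print(manip.read_clock(),manip.read_eef_pos())
```

```text
0.009307576392235405 [-0.15833014  0.10955237 -2.98857175] [ 0.49490199 -0.26718473  0.19890113]
6.95 [ 0.59473518 -0.06118915  0.23987527]
```

View pics/w2.png

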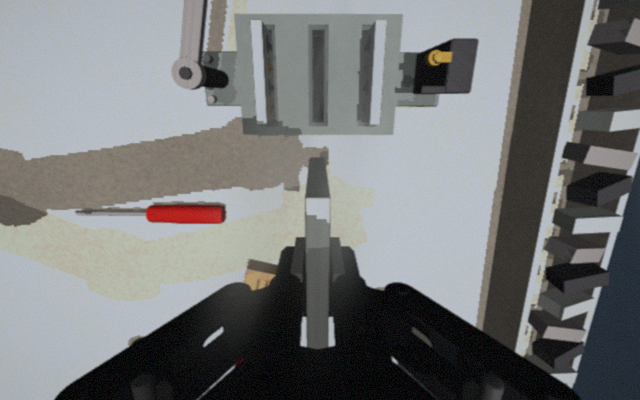

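The wrist picture shows the held plate's whole top edge (columns 306–330, rows 198–347) and the empty middle slot (columns 310–328, rows 25–125) between the two plates. I compute both from this frame.

Run:
```python
from h import *
import cv2
f=np.load("pics/w2.npz"); im=f["frame"].astype(int).sum(2)
for r in (30,70,110): print(r,im[r,304:336])
for r in (205,340): print(r,im[r,296:342])
print("v",im[14:40,319],im[112:138,319]); print(im[190:205,318],im[335:360,318])
print("rack",fit(np.array([(85,60),(85,-60),(-85,-60),(-85,60)])*.001,px2w(f,[(402,14),(394,134),(244,134),(236,14)],.045)))
print("slot",px2w(f,[(318.5,26),(318.5,125)],.045))
a=px2w(f,[(318,198),(317.7,347.5)],.2759);print("plate",a,a.mean(0),np.linalg.norm(a[0]-a[1]))
cv2.imwrite("pics/w2c.png",cv2.resize(f["frame"][0:145,160:480,::-1],(800,362),interpolation=cv2.INTER_CUBIC))
```

```text
30 [418 412 414 392 357 328 319 310 257 212 218 209 197 209 212 214 210 217
 215 240 256 305 326 317 359 410 420 432 421 416 427 424]
70 [411 418 409 400 380 341 322 309 252 221 207 216 223 236 210 219 208 222
 213 234 276 310 322 333 378 400 411 412 415 409 412 413]
110 [408 414 422 415 388 354 332 330 299 246 220 235 223 234 231 203 193 186
 185 215 270 284 316 353 417 412 412 415 425 423 422 413]
205 [531 531 542 549 549 552 544 540 483 418 513 568 577 578 572 579 571 564
 567 568 576 562 573 559 567 564 561 571 568 568 567 562 552 519 497 529
 537 543 546 546 541 547 540 547 531 537]
340 [ 30  45  40 132 301 479 538 560 549 543 459 293 219 235 243 251 240 244
 244 236 242 240 245 248 252 246 244 233 247 240 238 265 406 526 553 548
 557 534 440 228  68  25  46  53  31  14]
v [435 411 409 412 412 414 408 410 417 399 366 333 317 321 305 277 214 178
 180 194 197 197 192 187 178 199] [210 191 201 202 210 196 193 209 218 219 276 307 306 333 390 410 425 416
 407 418 420 414 446 519 542 565]
[249 241 237 246 238 239 243 330 478 542 559 576 561 567 572] [249 240 248 239 245 245 238 244 247 246 244 231 246 218 106  49  53  60
  41  64  72  39  42  50  45]
rack (array([0.60289946, 0.03755958]), np.float64(-0.054527219766590466), array([0.00170189, 0.00039046, 0.00051212, 0.00152804]))
slot [[ 0.60499019  0.0863832 ]
 [ 0.59969713 -0.01192363]]
plate [[ 0.59818021 -0.01811495]
 [ 0.59407068 -0.09113456]] [ 0.59612545 -0.05462475] 0.07313515358068658
```

View pics/w2c.png

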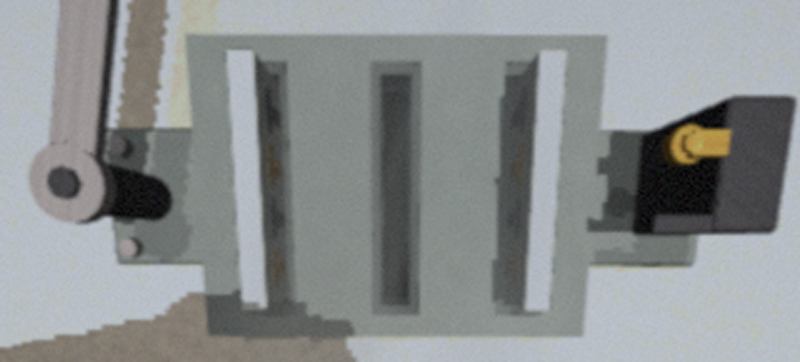

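```bash
cat > ins.py <<'E'
from station import manip
from h import *
q=down(-.0535+np.pi/2); goal=np.array([.6025,.0386])
manip.servo_line([*goal,.17],q,rate=.12); manip.wait(.3)
c=goal+(goal-manip.read_eef_pos()[:2])
manip.servo_line([*c,.115],rate=.1); manip.wait(.3)
e=manip.read_eef_pos(); print(e); c=c+goal-e[:2]
manip.servo_line([*c,.10],rate=.05); manip.wait(.2); print(manip.read_eef_pos(),manip.read_force())
hit=manip.servo_line([*c,.054],rate=.03,until_force=12)
print(hit,manip.read_eef_pos(),manip.read_force(),manip.read_torque(),manip.read_finger_gap(),manip.read_clock())
E
python3 ins.py
```

```text
[0.60268005 0.03915363 0.11561085]
[0.60239919 0.03862812 0.10021599] [-0.45119545 -0.39769883 -2.28568297]
False [0.60235209 0.0385672  0.05424593] [-0.81803508  0.29608946 -2.19019742] [-0.01142235 -0.01089738  0.01427069] 0.009657775221382864 11.7417
```

Run:
```python
from station import manip
from h import *
import cv2
e=manip.read_eef_pos()
print(manip.servo_line([.6024,.0386,.047],rate=.02,until_force=8),manip.read_eef_pos(),manip.read_force())
manip.command_gripper(.035)
manip.wait(.2); print(manip.read_force(),manip.read_eef_pos())
manip.servo_line([.6024,.0386,.20],rate=.2)
manip.servo_line([.595,-.06,.24],rate=.2)
f=manip.grab_frame("wrist"); np.savez("pics/w3.npz",**f)
cv2.imwrite("pics/w3.png",f["frame"][:,:,::-1])
print(manip.read_clock())
```

```text
True [0.60233604 0.03860022 0.0530806 ] [-0.61311199  0.53021367  4.43024079]
[-0.43199179  0.30449001  0.17856214] [0.6008849  0.03824989 0.05136218]
14.1583
```

View pics/w3.png

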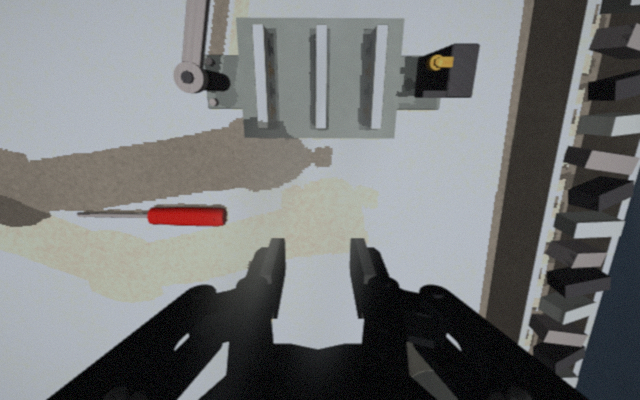

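All three plate tops line up (rows 25–128), and the plate touched the floor at TCP z 0.053, which is the expected home depth. So it is home and released. Next is the keeper bar, which I'll swing by caging its handle between the fingers along the arc.

```bash
cat > bar.py <<'E'
from station import manip
from h import *
piv=np.array([.4878,.0438]); Y=-.0535; r=.190
pt=lambda a:piv+r*np.array([np.cos(a+Y),np.sin(a+Y)])
A0=1.348; z=.114
for a in (A0,.7,0): 
    j=manip.inverse_kinematics([*pt(a),z],down(a+Y)); print(a,None if j is None else np.round(j,2)); assert j is not None
manip.command_gripper(.06)
manip.move_ptp([*pt(A0),.22],down(A0+Y))
f=manip.grab_frame("wrist"); cv2.imwrite("pics/w4.png",f["frame"][:,:,::-1])
hit=manip.servo_line([*pt(A0),z],rate=.12,until_force=6); print(hit,manip.read_eef_pos(),manip.read_force())
if not hit:
    manip.command_gripper(.026); print(manip.read_finger_gap(),manip.read_force(),manip.read_clock())
    manip.servo_line([*pt(A0-.1),z],down(A0-.1+Y),rate=.08,until_force=15); print(manip.read_force(),manip.read_eef_pos())
print(manip.read_clock())
E
python3 bar.py
```

```text
1.348 [-0.26  0.67 -0.29  1.74  0.25  0.77 -0.94]
0.7 [-0.21  0.75 -0.12  1.52  0.1   0.88 -1.29]
0 [-0.11  0.77  0.06  1.46 -0.05  0.91 -1.66]
False [0.54028606 0.2268776  0.11480305] [-0.04655419  0.52511934 -0.32844463]
0.02562399955185536 [ 0.36771106  0.52538066 -0.31341658] 17.1583
[-0.49001552  0.53263047 -1.14737362] [0.55765913 0.22027239 0.11384537]
17.5417
```

```bash
cat > swing.py <<'E'
from station import manip
from h import *
piv=np.array([.4878,.0438]); Y=-.0535; r=.190; z=.114
pt=lambda a:piv+r*np.array([np.cos(a+Y),np.sin(a+Y)])
for a in np.arange(1.15,.24,-.15):
    h=manip.servo_line([*pt(a),z],down(a+Y),rate=.1,until_force=15)
    print(round(a,2),h,manip.read_force().round(2))
    if h: break
f=manip.grab_frame("wrist"); cv2.imwrite("pics/w5.png",f["frame"][:,:,::-1]); np.savez("pics/w5.npz",**f)
print(manip.read_clock(),manip.read_eef_pos())
E
python3 swing.py
```

```text
1.15 False [-0.22 -0.18 -0.45]
1.0 False [-0.59 -0.12 -0.37]
0.85 False [-0.14  0.67 -0.24]
0.7 False [0.76 0.26 1.09]
0.55 False [ 0.24  0.36 -0.72]
0.4 False [-0.09 -0.08 -0.34]
0.25 False [-0.69  0.37 -0.28]
20.525 [0.67373593 0.0824618  0.1139407 ]
```

View pics/w5.png

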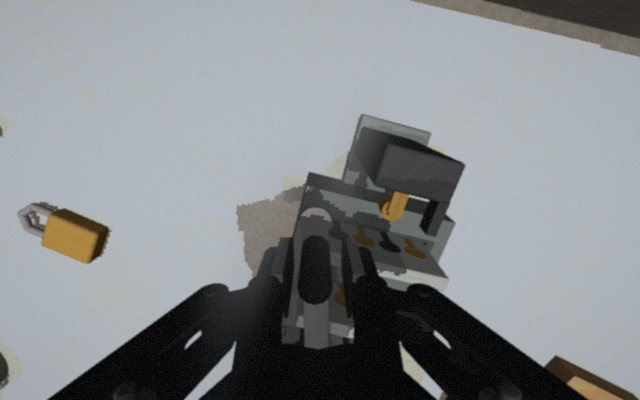

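The bar follows: the handle is held between the fingers at about (316,265), ahead of the catch roller at (395,205). Now I push it through the detent.

```bash
cat > fin.py <<'E'
from station import manip
from h import *
piv=np.array([.4878,.0438]); Y=-.0535; r=.190; z=.114
pt=lambda a:piv+r*np.array([np.cos(a+Y),np.sin(a+Y)])
manip.command_gripper(.019); print(manip.read_finger_gap())
for a in (.15,.09,.05,.02,0.,-.015,-.03):
    h=manip.servo_line([*pt(a),z],down(a+Y),rate=.05,until_force=22)
    e=manip.read_eef_pos()[:2]-piv
    print(a,h,manip.read_force().round(2),"ang",np.arctan2(e[1],e[0])-Y)
    if h: break
print(manip.read_clock())
E
python3 fin.py
```

```text
0.018755438546971596
0.15 False [ 0.21  0.52 -0.06] ang 0.1467523819984988
0.09 False [0.61 1.9  0.81] ang 0.09372177087875366
0.05 False [-0.39  1.14  0.32] ang 0.04894774115340168
0.02 False [-0.34 -0.17 -0.05] ang 0.007455214246028824
0.0 False [ 0.55 -0.36 -0.14] ang -0.004190417339071148
-0.015 False [ 0.02  1.95 -0.42] ang -0.009468263590670233
-0.03 False [-0.4   5.44 -0.64] ang -0.010378087645327431
22.9917
```

Run:
```python
from station import manip
from h import *
piv=np.array([.4878,.0438]); Y=-.0535
p=piv+.19*np.array([np.cos(Y-.003),np.sin(Y-.003)])
manip.servo_line([*p,.114],rate=.03)
manip.command_gripper(.05); manip.servo_line([*p,.25],rate=.15)
manip.move_ptp([.595,-.10,.27],down(-.0535+np.pi/2)); manip.wait(.3)
f=manip.grab_frame("wrist"); cv2.imwrite("pics/w6.png",f["frame"][:,:,::-1]); np.savez("pics/w6.npz",**f)
print(manip.read_clock(),manip.read_force())
print(w2px(f,[[*piv,.104],[*p,.146],[*p,.104]]))
```

```text
26.55 [ 0.48078225 -0.28038623 -0.26756813]
[[193.47853622  32.3093395 ]
 [409.96138858  22.28817621]
 [396.5088803   32.99401177]]
```

View pics/w6.png

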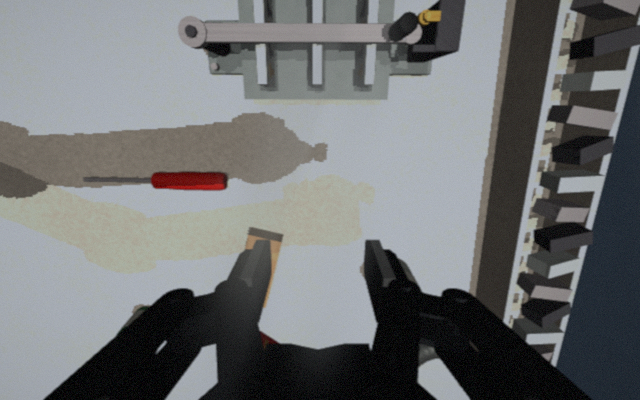

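The bar lies across all three plates, from its pivot at (192,32) to its end at about (415,34) inside the catch. I check the angle numerically, then hand in.

Run:
```python
from station import manip
from h import *
f=np.load("pics/w6.npz"); im=f["frame"].astype(int).sum(2)
c=[]
for x in (230,285,295,340,350,380):
    g=np.diff(cv2.GaussianBlur(im[:,x-3:x+4].mean(1).astype(np.float32),(1,3),0).ravel()[15:52]); u,d=np.argmax(g),np.argmin(g); c.append((x,15+(u+d)/2+.5)); print(x,15+u,15+d)
w=px2w(f,c,.104); print(w.round(4)); print("angle",np.polyfit(w[:,0],w[:,1],1)[0]+.0535)
```

```text
230 22 41
285 50 41
295 49 41
340 50 41
350 50 41
380 50 41
[[0.5219 0.0422]
 [0.5723 0.0277]
 [0.5818 0.0276]
 [0.6243 0.0249]
 [0.6338 0.0244]
 [0.6622 0.0229]]
angle -0.07234062586210968
```

Run:
```python
from station import manip
from h import *
f=np.load("pics/w6.npz"); w=px2w(f,[(230,41),(380,41)],.094); d=w[1]-w[0]
a=np.arctan2(d[1],d[0])+.0535; print("bar angle",a)
if abs(a)<.03: print(manip.close_job())
```

```text
bar angle -3.8234478567863994e-06
the job is handed in; nothing more can be done
None
```

The plate is fully home in the middle slot and released, the keeper bar is shut in its detent (measured angle about 0 rad), and I handed the job in at about 27 s; nothing else was handled.

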